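Index the rosette blank three clicks and hold it

ROBOT

A 6-joint arm with a two-finger parallel gripper is mounted at the origin on the work surface. World frame = base frame: x ahead of the robot, y to its left, z up, the work surface at z = 0. Lengths are in m, angles in rad, forces in N, time in s.
With the tool pointing down it reaches from about 0.275 to 0.775 m from the base axis. Payload 14.6 kg.
Tool frame: the origin (TCP) lies on the centre line of the jaws, within the pads' length; the fingertips stand 17 mm ahead of it and the grasp point (between the pads) lies 2 mm behind it; z points along the fingers, x is the direction in which the jaws open and shut, and the axes are right-handed (so a half turn about z gives the same grasp; the last joint's range is limited). The gripper opens to 85 mm and grips with 20 to 120 N. Pads are 22 mm wide; open, the fingers measure 114 mm over their backs; the gripper's body (76 mm by 85 mm) begins 54 mm behind the grasp point. The pads swing forward as they close: fully open they stand 13 mm farther back than shut.
Start: joints at [-1.481, 0.263, -0.048, 1.259, 0, 1.415], TCP at [0.127, -0.509, 0.248] pointing down, gripper open.
Joint ranges: [-2.65, 2.65], [-0.89, 1.7], [-1.18, 1.37], [-2.13, 2.11], [-1.35, 1.29], [-3.14, 3.14]. Speed limits (rad/s): [1.89, 1.89, 2.57, 2.79, 3.14, 3.14].

INTERFACE

Orientations are given as a rotation vector (axis times angle).
In Python, from plant import monitor, read_camera, ticket gives the robot as it stands.
- The arm moves only by the tool carry_out, never from a script. Its argument "plan" is a list of rows, each a list of 3 entries, a list of its own where there are three numbers: the finger opening in mm, from 0 to 85.4, then the shift along the tool's x, y, z in mm, then the turn about the tool's z in degrees. A call has 1 to 10 rows; each row shifts and turns the commanded pose from where the row before left it, along the tool's axes as they then stand; what a row does not reach is not made up. A row lasts 1/10 s, in which the tool goes at most 50 mm and 8.59 degrees, less where a joint would pass 70% of its speed; a pose out of reach is approached as far as the arm can. A call is refused whole if a number of a shift passes 50 or a number of a turn 8.59, either way. A call with a gripper value outside its range is refused whole. The fingers move at their own pace and stop on an object; the grip force is fixed at half the most. Time passes only in rows, so rows that do not move let the fingers close. It gives the time, the measured TCP pose, the force and the opening at its end, in the units of the state.
- monitor.observe(): the state, without advancing time (a new reading comes with each control period).
- read_camera(name): name is "scene" or "top"; returns a dict with "color" (384x512x3 uint8, red, green, blue), "fx", "fy", "cx", "cy" (pixels), "eye" and "rotation" of the camera in the world. Camera axes: x right, y up, looking along -z (the intrinsics and any distortion apply to the point x, -y, -z); pixel columns grow to the right and rows downward; lengths in m; the calibration is good to about 2 mm. A picture is of the moment at which its call begins. There is no depth.
- ticket.hand_in(): hands the job in, once; it reports no verdict.
The state is a dict: "time_s": time; "joint_pos": joint angles; "qvel": joint speeds; "joint_efforts": joint torques, N m; "tool_pos": TCP position; "orientation": TCP orientation; "contact_force": force on the tool from outside, world axes, zero at the start; "moment": the same for the moment, N m; "finger_gap": finger opening in m.
Only numpy, scipy, OpenCV 4.12 (cv2) and the standard library are available. Lean on these libraries where they do the work, as an engineer would, in place of code of your own. Each camera call takes 0.05 s, during which the arm holds its last target.

TASK

Swing the brass latch aside so that the clear chip cover of the carving box is free, and raise the cover until it stands open. Then turn the red-posted indexing lever counter-clockwise exactly three clicks from its rest, never going on to a fourth, and finish while still holding the lever steady at the third click: its spring would pull it back if you let go. Leave the tools and the carved rosette lying beside the box alone.

Things in the scene. Friction and masses are not known exactly. Their poses are not given: they have to be found in the camera images.
- carving_box: open plywood box fixed to the bench, 200 (x) x 260 (y) x 78 mm high, walls and floor 6 mm; origin at the centre of its underside on the bench, x pointing away from the robot towards the cover's hinge, y to the left, z up. Turned by up to 0.3 rad either way. Near its -x side, outside the wall, stands the latch mount (at y = +60 mm).
- latch (a joint): angle of the latch in rad: 0 = brass arm points along the box's +x, over the cover's edge, holding the cover shut; grows as the arm swings counter-clockwise seen from above (towards the box's +y), stop at 1.8. Starts between 0 and 0.3. The cover is free, and the latch aside, above 1.35. Light friction (1 N at the peg), stays where it is left.
- latch_pivot (a point): vertical pivot axis of the latch, at box x = -120, y = +60 mm, z = 88.5 mm (underside of the arm).
- latch_peg (a point): upright yellow round peg at the end of the latch arm, 50 mm from the pivot axis; 12 mm diameter, standing free from 8 mm above the arm's underside (z = 96.5 mm over the bench) up to 128.5 mm. This point is on its axis at z = 118.5 mm.
- cover (a joint): angle of the clear cover in rad: 0 = shut, grows as the near edge rises about the hinge along the box's far top edge (parallel to box y), stop at 1.75. Stiff hinge (about 3 N at the handle): it stays where it is left. Standing open means above 1.25.
- cover_hinge (a point): middle of the cover's hinge axis, at box x = +100, y = 0, z = 78.5 mm. The cover is a clear sheet 200 x 260 x 8 mm with an aluminium rim, its underside at the hinge's height when shut.
- cover_handle (a point): middle of the cover's black round handle bar: 12 mm diameter, 90 mm long, parallel to box y, held 40 mm out from the cover's near edge (34 mm of free space between bar and edge) by two 8 mm stalks, at 40 mm either side of this point. When shut it is at box x = -140, y = -45, z = 82.5 mm; it lies 240 mm from the hinge axis, 4 mm above it.
- index_unit: steel indexing unit fixed on the box's floor near its middle, carrying a toothed wheel of 100 mm diameter with a spring plunger in a blue block, a carved rosette blank of 68 mm diameter (top 55 mm over the bench) and the lever. Origin on the lever's axis, on the box floor (6 mm over the bench); z up, yaw differs from the box's by up to 0.35 rad. Includes the lever.
- index_lever (a joint): turn of the lever in rad: 0 = at rest against its stop (where it starts), grows counter-clockwise seen from above, end stop at 1.85. One click every 20 degrees (0.349 rad), so the third click is at 60 degrees (1.047 rad). A spring always pulls it back towards 0 and returns it over all the teeth if let go; holding it at the third click takes a push of 2 to 10 N at the post.
- click_plunger (a point): brass spring plunger in front of the blue block, which drops into a notch of the toothed wheel at each click; 54 mm from the lever's axis along the index unit's +x. Feel at the post: leaving a notch takes about 10 N (more if the grip rubs); the push then falls evenly to about 2 N at the next notch and there jumps up again by some 8 N within 1 degree: that jump is the click.
- lever_axis (a point): on the lever's vertical turning axis, 66 mm over the bench.
- lever_post (a point): upright red round post at the end of the lever, 12 mm diameter, 65 mm from the axis; it stands free from the lever arm (42 mm over the bench) to its top at 78 mm over the bench, just under the cover. This point is on its axis at 66 mm over the bench. At rest it lies from the axis at 150 degrees from the index unit's +x axis (that is, on the robot's side and left), and moves to the right as it is turned.
- gouge: loose carving gouge, 250 mm long, brown handle, narrow blade; bystander on the right
- flat_chisel: loose flat chisel, 250 mm long, dark red handle, wide blade; bystander on the right
- mallet: loose wooden mallet, 220 mm long, head 100 mm wide and 50 mm high; bystander on the left
- rosette: loose finished carved rosette, 72 mm across, 20 mm thick; bystander on the left

How it is judged:
By the outcome, as a careful person would: the job done as asked, in the order asked, and still so for the second after the job is handed in, while the arm keeps its last pose, push and grip.
It also fails if it takes over 72 s, if anything falls off the work surface, if the arm or the gripper's body presses on something with over 40 N, if the wrist force passes 120 N, or if a joint passes its speed limit or range.

## Working session

There is one attempt and no reset: what is moved stays moved. The work goes in short steps, Python scripts to look and compute and a tool call to move; the robot and the scene stay as the last step left them, time stands still between calls to the robot, and variables do not carry over. Pictures are saved under pics/ and viewed, and the job is handed in when it is done.

Besides the shell and the picture viewer there is one more tool, called after "Emit:" by a JSON object that holds its "fn" and its "kwargs", one argument or row to a line. carry_out: Moves the arm, as the interface text tells. Its arguments: {"type":"object","properties":{"plan":{"type":"array","items":{"type":"array"}}},"required":["plan"]}

```bash
ls; mkdir -p pics; python3 - <<'E'
from plant import monitor, read_camera
import cv2
s=monitor.observe(); print(s)
for n in("scene","top"):
    c=read_camera(n); cv2.imwrite(f"pics/{n}0.png",cv2.resize(c["color"][:,:,::-1],(800,600),interpolation=cv2.INTER_CUBIC))
    cv2.imwrite(f"pics/{n}0_raw.png",c["color"][:,:,::-1])
    print({k:v for k,v in c.items() if k!="color"})
E
```

```text
pics
{'time_s': 0.0, 'joint_pos': array([-1.48129807e+00,  2.63514417e-01, -4.89209591e-02,  1.25941033e+00,
        1.26969278e-06,  1.41550666e+00]), 'qvel': array([-0.00022141, -0.00150327,  0.00105572,  0.00134617, -0.00255936,
       -0.00026642]), 'joint_efforts': array([ 2.10619262e-03, -6.37618375e+01,  3.84565866e+01,  1.35996964e-02,
       -3.72110171e-04, -2.34435021e-05]), 'tool_pos': array([ 0.12721155, -0.50909229,  0.24783537]), 'orientation': array([-2.47543143e+00,  1.93313849e+00,  1.12487023e-03]), 'contact_force': array([-0.40354535, -0.4213499 , -0.05986165]), 'moment': array([ 0.00833792, -0.03621877, -0.01242615]), 'finger_gap': 0.08546419261283535}
{'fx': 378.58369807777757, 'fy': 378.58369807777757, 'cx': 260.2763585308159, 'cy': 197.4506331015056, 'eye': array([ 1.30634635, -0.00922348,  0.74403398]), 'rotation': array([0.64467161, 0.6746711 , 1.45897979])}
{'fx': 350.65450916125076, 'fy': 350.65450916125076, 'cx': 254.38507150470943, 'cy': 186.08061531273054, 'eye': array([ 0.41662542, -0.0207645 ,  1.17392805]), 'rotation': array([ 0.11136473, -0.10064175, -1.5521385 ])}
```

View pics/scene0.png

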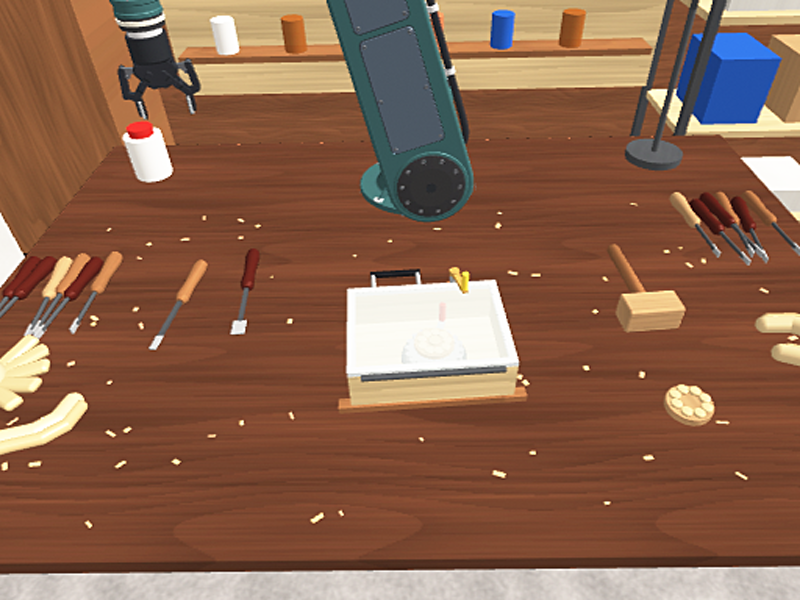

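View pics/top0.png

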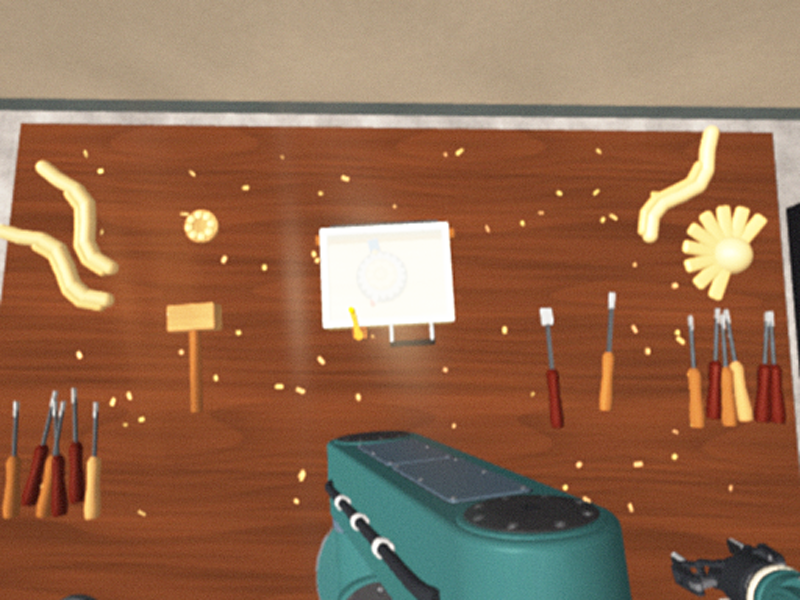

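The pictures show the box in the middle, hinge away from the robot, with the handle and yellow peg on the robot's side. I'll take crops for exact pixels.

```bash
python3 - <<'E'
import cv2
t=cv2.imread("pics/top0_raw.png")[135:230,195:300]; cv2.imwrite("pics/topc.png",cv2.resize(t,None,fx=6,fy=6,interpolation=cv2.INTER_CUBIC))
t=cv2.imread("pics/scene0_raw.png")[165:265,210:345]; cv2.imwrite("pics/scenec.png",cv2.resize(t,None,fx=5.9,fy=5.9,interpolation=cv2.INTER_CUBIC))
E
```

```text
(no output)
```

View pics/topc.png

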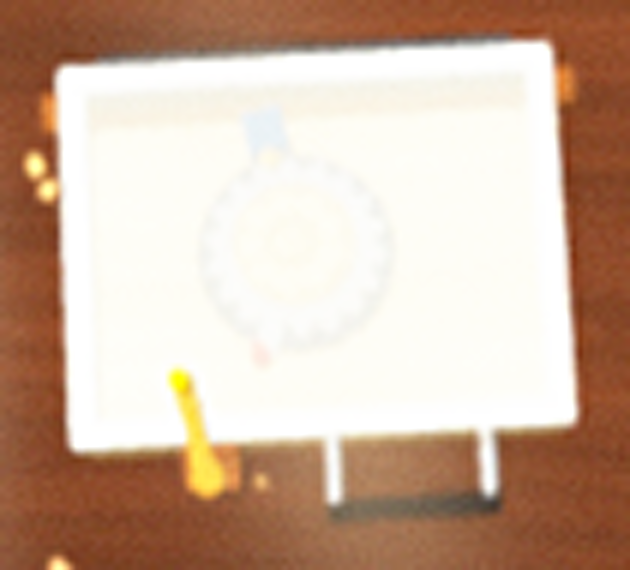

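View pics/scenec.png

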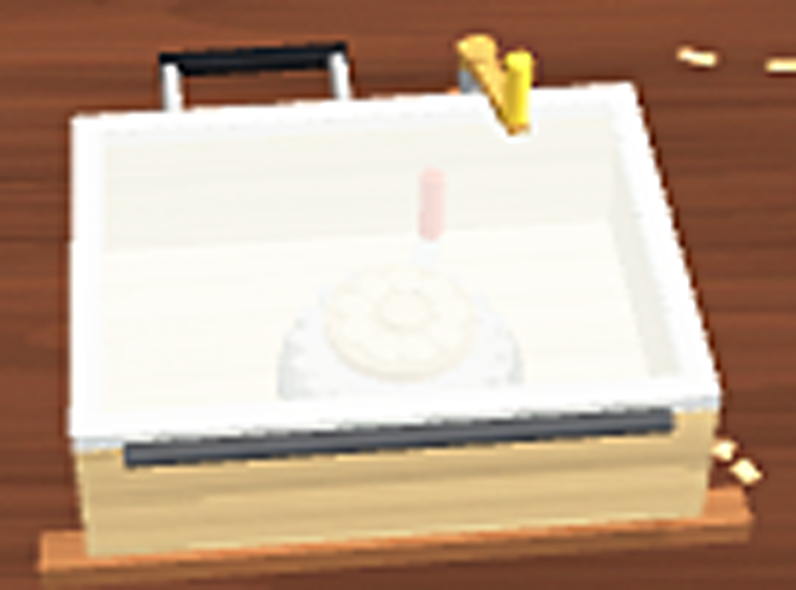

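```bash
cat > h.py <<'E'
import numpy as np, cv2
from scipy.spatial.transform import Rotation as R
from scipy.optimize import least_squares
CAM={'scene':dict(f=378.58369807777757,cx=260.2763585308159,cy=197.4506331015056,eye=np.array([1.30634635,-0.00922348,0.74403398]),rot=np.array([0.64467161,0.6746711,1.45897979])),
'top':dict(f=350.65450916125076,cx=254.38507150470943,cy=186.08061531273054,eye=np.array([0.41662542,-0.0207645,1.17392805]),rot=np.array([0.11136473,-0.10064175,-1.5521385]))}
def proj(n,P):
    c=CAM[n]; p=R.from_rotvec(c['rot']).as_matrix().T@(np.asarray(P,float)-c['eye'])
    return np.array([c['cx']+c['f']*p[0]/-p[2], c['cy']-c['f']*p[1]/-p[2]])
def rayz(n,uv,z):
    c=CAM[n]; d=R.from_rotvec(c['rot']).as_matrix()@np.array([(uv[0]-c['cx'])/c['f'],-(uv[1]-c['cy'])/c['f'],-1])
    return c['eye']+d*(z-c['eye'][2])/d[2]
def tri(u1,u2):
    A=[];b=[]
    M=np.zeros((3,3));v=np.zeros(3)
    for n,u in(('scene',u1),('top',u2)):
        c=CAM[n]; q=rayz(n,u,0)-c['eye'];q/=np.linalg.norm(q);K=np.eye(3)-np.outer(q,q);M+=K;v+=K@c['eye']
    return np.linalg.solve(M,v)
def B(p,L): # box frame -> world
    x,y,th=p[:3];c,s=np.cos(th),np.sin(th)
    return np.array([x+c*L[0]-s*L[1],y+s*L[0]+c*L[1],L[2]])
E
cat > fit.py <<'E'
from h import *
T=lambda x,y:(195+(x+.5)/6-.5,135+(y+.5)/6-.5)
S=lambda x,y:(210+(x+.5)/5.9-.5,165+(y+.5)/5.9-.5)
z=.0865
obs=[('top',T(57,66),(.1,.13,z)),('top',T(551,42),(.1,-.13,z)),('top',T(577,424),(-.1,-.13,z)),('top',T(72,450),(-.1,.13,z)),
('scene',S(633,84),(-.1,.13,z)),('scene',S(72,117),(-.1,-.13,z)),('scene',S(70,437),(.1,-.13,z)),('scene',S(720,395),(.1,.13,z)),
('scene',S(162,56),(-.14,-.09,.0855)),('scene',S(346,46),(-.14,0,.0855)),('top',T(330,512),(-.14,0,.0825)),('top',T(498,500),(-.14,-.09,.0825))]
f=lambda p:np.concatenate([proj(n,B(p,L))-u for n,u,L in obs])
r=least_squares(f,[.45,0,0]);print(r.x);print(r.fun.reshape(-1,2).round(2))
p=r.x;th=p[2]
inv=lambda P:(R.from_euler('z',-th).apply(np.array(P)-[p[0],p[1],0]))
for n,u,zz in(('scene',S(518,57),.1285),('top',T(179,378),.1285),('scene',S(432,174),.078),('top',T(260,345),.075),('scene',S(404,313),.055),('top',T(291,240),.055),('top',T(296,250),.04),('top',T(206,470),.0965),('top',T(269,155),.05)):
    P=rayz(n,u,zz);print(n,P.round(4),'box',inv(P).round(4))
print('peg tri',tri(S(518,57),T(179,378)))
pv=B(p,(-.12,.06,.0885));print('pivot',pv)
E
python3 fit.py
```

```text
[0.59877298 0.01069692 0.0667765 ]
[[ 0.93  0.7 ]
 [ 0.2   0.58]
 [-0.09 -0.45]
 [ 0.44 -0.54]
 [-0.01 -0.03]
 [ 0.76 -0.1 ]
 [ 0.46 -0.07]
 [ 0.37  0.02]
 [-0.16  0.68]
 [ 0.47  0.54]
 [-0.09 -0.02]
 [ 0.9   0.5 ]]
scene [0.5221 0.0758 0.1285] box [-0.0721  0.0701  0.1285]
top [0.5227 0.0768 0.1285] box [-0.0715  0.071   0.1285]
scene [0.5425 0.0376 0.078 ] box [-0.0544  0.0306  0.078 ]
top [0.5462 0.0397 0.075 ] box [-0.0505  0.0324  0.075 ]
scene [0.6085 0.0228 0.055 ] box [0.0105 0.0114 0.055 ]
top [0.6058 0.0253 0.055 ] box [0.008  0.0141 0.055 ]
top [0.6029 0.0231 0.04  ] box [0.0049 0.0121 0.04  ]
top [0.4788 0.0647 0.0965] box [-0.1161  0.0618  0.0965]
top [0.6534 0.0385 0.05  ] box [0.0564 0.0241 0.05  ]
peg tri [0.52260129 0.07626694 0.12892202]
pivot [0.47503681 0.06255597 0.0885    ]
```

```bash
cat >> h.py <<'E'
def st():
    from plant import monitor
    s=monitor.observe(); M=R.from_rotvec(s['orientation']).as_matrix()
    print('t',s['time_s'],'pos',s['tool_pos'].round(4),'xang',np.degrees(np.arctan2(M[1,0],M[0,0])).round(2),'z',M[:,2].round(3),'F',s['contact_force'].round(2),'gap',round(s['finger_gap'],4),'q',s['joint_pos'].round(2))
    return s,M
def shift(M,d): return (M.T@np.asarray(d)*1000).round(1)
E
python3 - <<'E'
from h import *
s,M=st(); print(M.round(3))
p=s['tool_pos'].copy()
for w in ([.5226,.0763,.248],[.5226,.0763,.123]):
    print(shift(M,np.array(w)-p)); p=np.array(w)
E
```

```text
t 0.1 pos [ 0.1272 -0.5091  0.2479] xang -75.98 z [-0.     0.001 -1.   ] F [ 1.01 -0.16 -0.26] gap 0.0854 q [-1.48  0.26 -0.05  1.26  0.    1.42]
[[ 0.242 -0.97  -0.   ]
 [-0.97  -0.242  0.001]
 [-0.001 -0.    -1.   ]]
[-4.722e+02 -5.255e+02  4.000e-01]
[1.00e-01 0.00e+00 1.25e+02]
```

Emit:
{"fn": "carry_out", "kwargs": {
  "plan": [
    [32,[-26.2,-29.2,0],0],
    [32,[-26.2,-29.2,0],0],
    [32,[-26.2,-29.2,0],0],
    [32,[-26.2,-29.2,0],0],
    [32,[-26.2,-29.2,0],0],
    [32,[-26.2,-29.2,0],0],
    [32,[-26.2,-29.2,0],0],
    [32,[-26.2,-29.2,0],0],
    [32,[-26.2,-29.2,0],0],
    [32,[-26.2,-29.2,0],0]
  ]
}}

```text
time_s: 1.1
tool_pos: [0.3475, -0.1829, 0.2482]
orientation: [-2.476, 1.934, 0.0]
contact_force: [0.3, -0.8, 0.8]
finger_gap: 0.0319
```

Emit:
{"fn": "carry_out", "kwargs": {
  "plan": [
    [32,[-26.2,-29.2,0],0],
    [32,[-26.2,-29.2,0],0],
    [32,[-26.2,-29.2,0],0],
    [32,[-26.2,-29.2,0],0],
    [32,[-26.2,-29.2,0],0],
    [32,[-26.2,-29.2,0],0],
    [32,[-26.2,-29.2,0],0],
    [32,[-26.2,-29.2,0],0],
    [32,[0,0,0],-5]
  ]
}}

```text
time_s: 2.0
tool_pos: [0.5245, 0.0787, 0.2474]
orientation: [-2.561, 1.819, 0.001]
contact_force: [-1.6, -0.1, -0.7]
finger_gap: 0.0321
```

```bash
python3 - <<'E'
from h import *
s,M=st()
print(shift(M,np.array([.5226,.0763,.125])-s['tool_pos']))
E
```

```text
t 2.0 pos [0.5245 0.0787 0.2474] xang -70.78 z [-0.001  0.001 -1.   ] F [-1.59 -0.08 -0.69] gap 0.0321 q [-0.01  0.27 -0.04  1.26  0.    2.8 ]
[  1.8   2.5 122.4]
```

Emit:
{"fn": "carry_out", "kwargs": {
  "plan": [
    [32,[1.8,2.5,25],0],
    [32,[0,0,25],0],
    [32,[0,0,25],0],
    [32,[0,0,20],0],
    [32,[0,0,15],0],
    [32,[0,0,12],0],
    [32,[0,0,0],0]
  ]
}}

```text
time_s: 2.7
tool_pos: [0.5201, 0.0731, 0.1248]
orientation: [2.557, -1.823, -0.004]
contact_force: [-0.0, 0.9, 0.2]
finger_gap: 0.032
```

```bash
python3 - <<'E'
from h import *
from plant import read_camera
s,M=st()
for n,sl in(('scene',(slice(100,260),slice(180,380))),('top',(slice(120,260),slice(180,320)))):
    c=read_camera(n)['color'][:,:,::-1]; cv2.imwrite(f'pics/{n}1.png',cv2.resize(c[sl],None,fx=3.7,fy=3.7,interpolation=cv2.INTER_CUBIC))
p=s['tool_pos'];pv=np.array([.475,.0626])
# arc waypoints
a=np.radians(-70.78); w=[]
M2=M.copy()
angs=np.linspace(.281,1.70,13)
rows=[]
prev=pv+.05*np.array([np.cos(angs[0]),np.sin(angs[0])])
xa=np.radians(-70.8)
for k in range(1,13):
    cur=pv+.05*np.array([np.cos(angs[k]),np.sin(angs[k])]); d=cur-prev; prev=cur
    x=np.array([np.cos(xa),np.sin(xa)]);y=np.array([np.sin(xa),-np.cos(xa)])
    rows.append([round(1000*float(d@x),1),round(1000*float(d@y),1)]); xa+=np.radians(6.6)
print(rows,np.degrees(xa))
E
```

```text
t 2.7 pos [0.5201 0.0731 0.1248] xang -70.97 z [-0.003  0.    -1.   ] F [-0.02  0.88  0.18] gap 0.032 q [-0.02  0.33 -0.29  0.95 -0.    2.79]
[[-5.9, 0.0], [-5.9, 0.0], [-5.9, 0.1], [-5.9, 0.1], [-5.9, 0.1], [-5.9, 0.1], [-5.9, 0.1], [-5.9, 0.2], [-5.9, 0.2], [-5.9, 0.2], [-5.9, 0.2], [-5.9, 0.2]] 8.39999999999998
```

View pics/scene1.png

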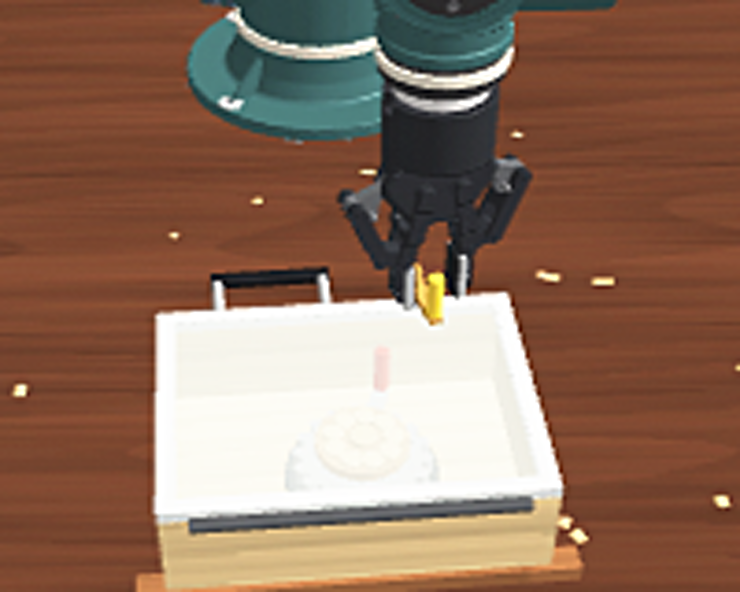

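View pics/top1.png

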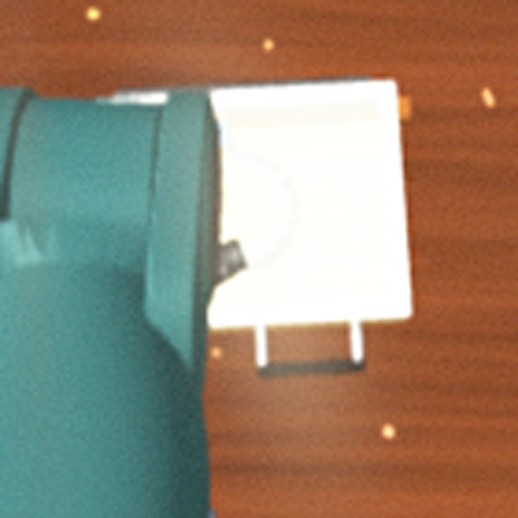

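The peg (435,295) stands between the two pads (408 and 463). I'll swing it along the arc.

Emit:
{"fn": "carry_out", "kwargs": {
  "plan": [
    [32,[-7.4,0,0],-8.5],
    [32,[-7.4,0,0],-8.5],
    [32,[-7.4,0,0],-8.5],
    [32,[-7.4,0,0],-8.5],
    [32,[-7.4,0,0],-8.5],
    [32,[-7.4,0,0],-8.5],
    [32,[-7.4,0,0],-8.5],
    [32,[-7.4,0,0],-8.5],
    [32,[-7.4,0,0],-8.5],
    [32,[-7.4,0,0],-8.5]
  ]
}}

```text
time_s: 3.8
tool_pos: [0.4648, 0.1098, 0.1272]
orientation: [-3.117, -0.394, -0.003]
contact_force: [2.0, -0.8, -1.5]
finger_gap: 0.032
```

Emit:
{"fn": "carry_out", "kwargs": {
  "plan": [
    [32,[-7.4,0,0],-8.5],
    [32,[-6,0,0],-3],
    [32,[0,0,0],0]
  ]
}}

```text
time_s: 4.1
tool_pos: [0.4515, 0.1054, 0.1271]
orientation: [3.064, 0.695, 0.002]
contact_force: [-0.0, -0.1, -0.8]
finger_gap: 0.032
```

```bash
python3 - <<'E'
from h import *
from plant import read_camera
s,M=st()
c=read_camera('scene')['color'][:,:,::-1]; cv2.imwrite('pics/scene2.png',cv2.resize(c[140:260,200:360],None,fx=5,fy=5,interpolation=cv2.INTER_CUBIC))
E
```

```text
t 4.1 pos [0.4515 0.1054 0.1271] xang 25.56 z [ 0.001  0.    -1.   ] F [-0.04 -0.13 -0.82] gap 0.032 q [ 0.05  0.23 -0.44  0.9   0.    1.18]
```

View pics/scene2.png

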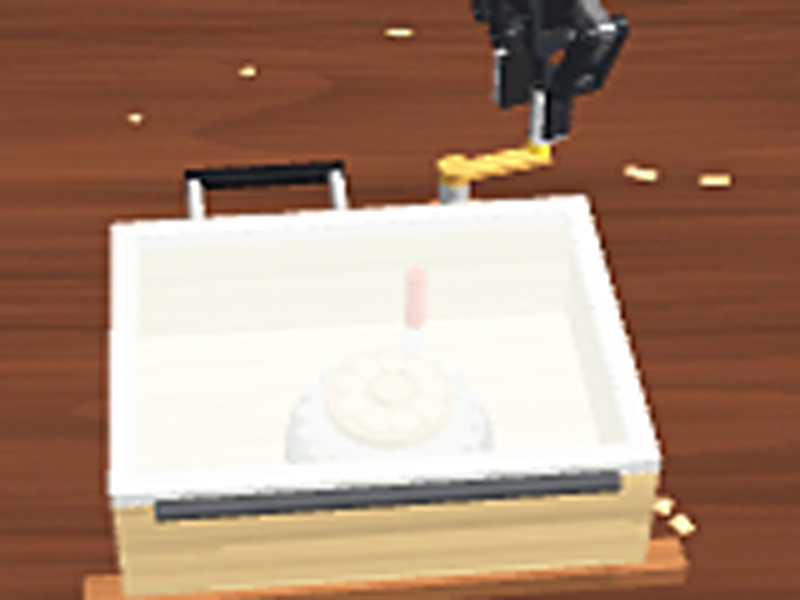

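```bash
python3 - <<'E'
from h import *
s,M=st()
p=(.59877,.0107,.06678)
H=B(p,(-.14,-.045,.0825));print('handle',H)
print(B(p,(-.12,.06,.09)),rayz('scene',(200+545/5,140+150/5),.09))
# after raising, and turning to 3.8 deg, shift
M2=R.from_euler('z',np.radians(3.83-25.56)).as_matrix()@M
print(shift(M2,H-s['tool_pos']))
E
```

```text
t 4.15 pos [0.4519 0.1054 0.127 ] xang 25.43 z [ 0.001 -0.    -1.   ] F [-0.21 -0.77  0.17] gap 0.032 q [ 0.05  0.24 -0.44  0.9  -0.    1.18]
handle [ 0.46208492 -0.04354195  0.0825    ]
[0.47503365 0.06255862 0.09      ] [0.45454318 0.11529014 0.09      ]
[  0.5 149.3  44.6]
```

Emit:
{"fn": "carry_out", "kwargs": {
  "plan": [
    [32,[0,0,-25],0],
    [60,[0,0,-40],0],
    [85,[0,0,-20],8.5],
    [85,[0,0,0],8.5],
    [85,[0,0,0],4.7],
    [85,[0,0,0],0]
  ]
}}

```text
time_s: 4.75
tool_pos: [0.4521, 0.1055, 0.2117]
orientation: [3.14, 0.1, 0.001]
contact_force: [-0.1, 0.0, 0.2]
finger_gap: 0.0846
```

```bash
python3 - <<'E'
from h import *
s,M=st()
p=(.59877,.0107,.06678)
H=B(p,(-.14,-.045,.09));print(shift(M,H-s['tool_pos']))
E
```

```text
t 4.75 pos [0.4521 0.1055 0.2117] xang 3.65 z [ 0.001 -0.    -1.   ] F [-0.14  0.02  0.18] gap 0.0846 q [ 0.05  0.17 -0.27  1.13 -0.    1.56]
[  0.4 149.4 121.7]
```

Emit:
{"fn": "carry_out", "kwargs": {
  "plan": [
    [30,[0,37.4,0],0],
    [30,[0,37.4,0],0],
    [30,[0,37.4,0],0],
    [30,[0.4,37.4,0],0],
    [30,[0,0,30],0],
    [30,[0,0,30],0],
    [30,[0,0,10],0],
    [30,[0,0,0],0]
  ]
}}

```text
time_s: 5.55
tool_pos: [0.4614, -0.0436, 0.1406]
orientation: [-3.139, -0.106, 0.003]
contact_force: [-0.4, -0.1, 1.0]
finger_gap: 0.0301
```

```bash
python3 - <<'E'
from h import *
from plant import read_camera
s,M=st()
p=(.59877,.0107,.06678)
H=B(p,(-.14,-.045,.088));print(shift(M,H-s['tool_pos']))
c=read_camera('scene')['color'][:,:,::-1]; cv2.imwrite('pics/scene3.png',cv2.resize(c[120:220,200:340],None,fx=5.7,fy=5.7,interpolation=cv2.INTER_CUBIC))
E
```

```text
t 5.55 pos [ 0.4614 -0.0436  0.1406] xang 3.88 z [-0.002  0.001 -1.   ] F [-0.44 -0.06  1.05] gap 0.0301 q [-0.27  0.22 -0.41  0.94 -0.    1.23]
[ 0.8  0.  52.6]
```

View pics/scene3.png

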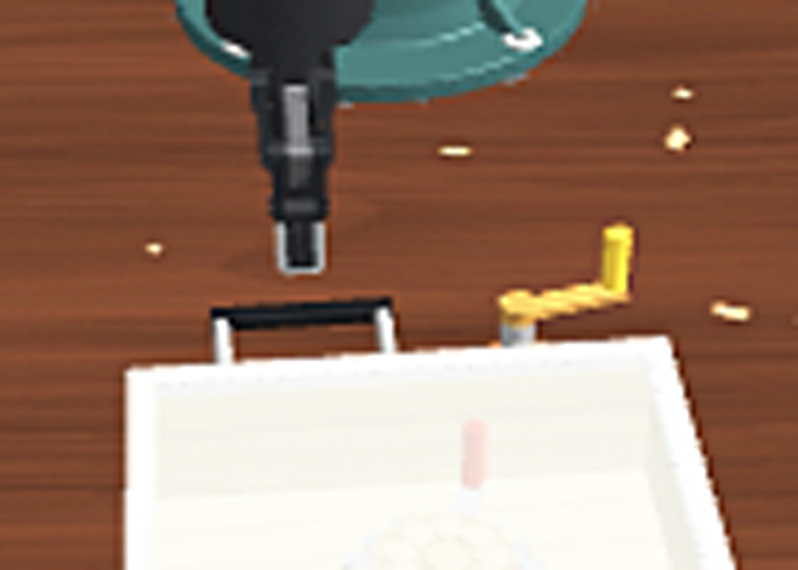

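The latch now points left, outside the cover, with its peg at (618,255). The fingers at (300,260) are above the middle of the handle bar (303,312).

Emit:
{"fn": "carry_out", "kwargs": {
  "plan": [
    [30,[0.8,0,15],0],
    [30,[0,0,15],0],
    [30,[0,0,12],0],
    [30,[0,0,10],0],
    [30,[0,0,0],0],
    [0,[0,0,0],0],
    [0,[0,0,0],0],
    [0,[0,0,0],0]
  ]
}}

```text
time_s: 6.4
tool_pos: [0.4618, -0.0438, 0.09]
orientation: [3.139, 0.105, -0.002]
contact_force: [-8.1, -1.4, 8.3]
finger_gap: 0.0095
```

```bash
python3 - <<'E'
from h import *
s,M=st()
# arc in box xz plane, x along tool x (a=3.8), z up = -tool z
r=np.hypot(.24,.004); a0=np.arctan2(.004,.24)
q=lambda a:np.array([-.24*np.cos(a)-.004*np.sin(a), .24*np.sin(a)+.004*np.cos(a)])*1000
A=np.linspace(0,1.52,39)
for k in range(38):
    d=q(A[k+1])-q(A[k]); print(k,d.round(1),end=' ')
E
```

```text
t 6.4 pos [ 0.4618 -0.0438  0.09  ] xang 3.83 z [-0.002 -0.001 -1.   ] F [-8.14 -1.38  8.34] gap 0.0095 q [-0.27  0.27 -0.5   0.8  -0.    1.23]
0 [0.  9.6] 1 [0.4 9.6] 2 [0.8 9.5] 3 [1.2 9.5] 4 [1.6 9.4] 5 [1.9 9.3] 6 [2.3 9.2] 7 [2.7 9.1] 8 [3.1 9. ] 9 [3.4 8.9] 10 [3.8 8.7] 11 [4.1 8.5] 12 [4.5 8.3] 13 [4.8 8.2] 14 [5.1 7.9] 15 [5.4 7.7] 16 [5.8 7.5] 17 [6.1 7.2] 18 [6.4 7. ] 19 [6.6 6.7] 20 [6.9 6.4] 21 [7.2 6.1] 22 [7.4 5.8] 23 [7.7 5.5] 24 [7.9 5.2] 25 [8.1 4.9] 26 [8.3 4.6] 27 [8.5 4.2] 28 [8.7 3.9] 29 [8.8 3.5] 30 [9.  3.1] 31 [9.1 2.8] 32 [9.2 2.4] 33 [9.3 2. ] 34 [9.4 1.7] 35 [9.5 1.3] 36 [9.5 0.9] 37 [9.6 0.5]
```

```bash
python3 - <<'E'
from h import *
from plant import read_camera
c=read_camera('scene')['color'][:,:,::-1]; cv2.imwrite('pics/scene4.png',cv2.resize(c[120:220,200:340],None,fx=5.7,fy=5.7,interpolation=cv2.INTER_CUBIC))
s,M=st()
E
```

```text
t 6.45 pos [ 0.4618 -0.0438  0.09  ] xang 3.83 z [-0.001 -0.001 -1.   ] F [-9.48 -1.34  8.05] gap 0.0094 q [-0.27  0.27 -0.5   0.8  -0.    1.23]
```

View pics/scene4.png

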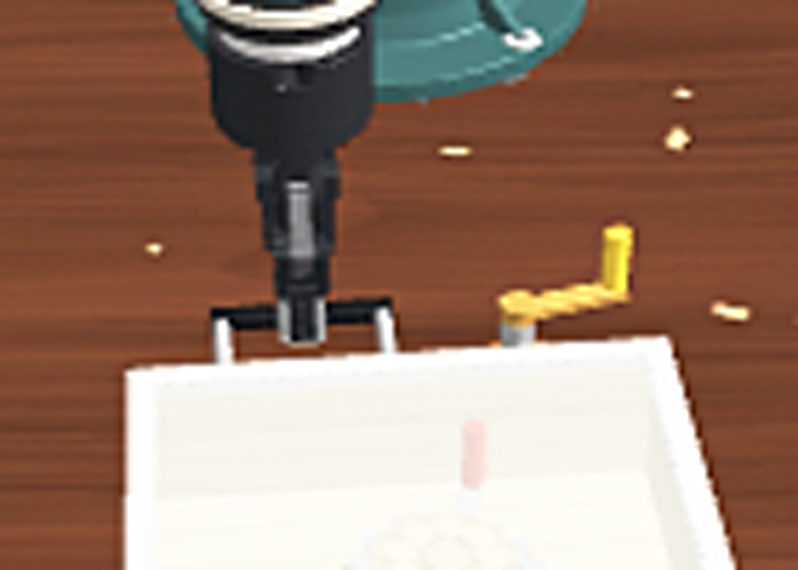

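The pads hold the bar at its middle (302,315). I'll start the lift.

Emit:
{"fn": "carry_out", "kwargs": {
  "plan": [
    [0,[0,0,-9.6],0],
    [0,[0.4,0,-9.6],0],
    [0,[0.8,0,-9.5],0],
    [0,[1.2,0,-9.5],0],
    [0,[1.6,0,-9.4],0],
    [0,[1.9,0,-9.3],0],
    [0,[2.3,0,-9.2],0],
    [0,[2.7,0,-9.1],0],
    [0,[3.1,0,-9.0],0],
    [0,[3.4,0,-8.9],0]
  ]
}}

```text
time_s: 7.45
tool_pos: [0.481, -0.0425, 0.1833]
orientation: [-3.14, -0.105, -0.002]
contact_force: [6.8, 0.6, -6.3]
finger_gap: 0.0093
```

```bash
python3 - <<'E'
from h import *
from plant import read_camera
c=read_camera('scene')['color'][:,:,::-1]; cv2.imwrite('pics/scene5.png',cv2.resize(c[70:270,180:380],None,fx=3,fy=3,interpolation=cv2.INTER_CUBIC))
s,M=st()
E
```

```text
t 7.5 pos [ 0.4816 -0.0426  0.1844] xang 3.83 z [ 0.002  0.    -1.   ] F [-0.47  1.96  0.54] gap 0.0093 q [-0.26  0.22 -0.28  1.06  0.    1.25]
```

View pics/scene5.png

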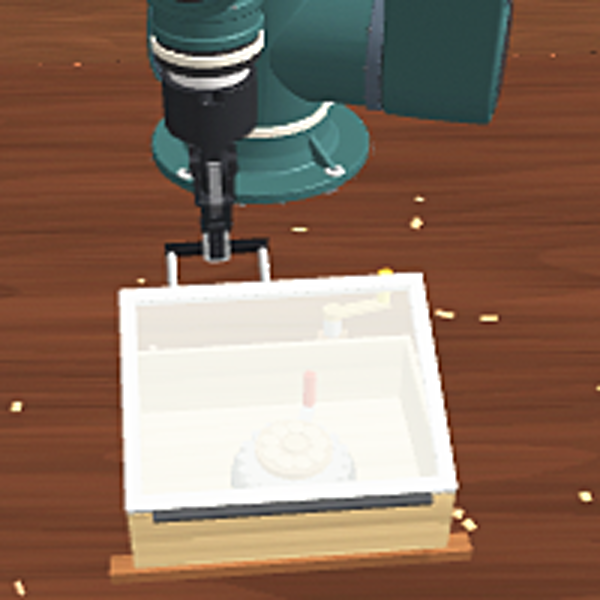

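The cover is rising with the handle (handle at (217,248)), and the force on the tool is small. I'll carry on along the arc.

Emit:
{"fn": "carry_out", "kwargs": {
  "plan": [
    [0,[3.8,0,-8.7],0],
    [0,[4.1,0,-8.5],0],
    [0,[4.5,0,-8.3],0],
    [0,[4.8,0,-8.2],0],
    [0,[5.1,0,-7.9],0],
    [0,[5.4,0,-7.7],0],
    [0,[5.8,0,-7.5],0],
    [0,[6.1,0,-7.2],0],
    [0,[6.4,0,-7.0],0],
    [0,[6.6,0,-6.7],0]
  ]
}}

```text
time_s: 8.5
tool_pos: [0.5321, -0.039, 0.2603]
orientation: [-3.14, -0.105, 0.003]
contact_force: [-2.1, -0.6, -3.0]
finger_gap: 0.0093
```

Emit:
{"fn": "carry_out", "kwargs": {
  "plan": [
    [0,[6.9,0,-6.4],0],
    [0,[7.2,0,-6.1],0],
    [0,[7.4,0,-5.8],0],
    [0,[7.7,0,-5.5],0],
    [0,[7.9,0,-5.2],0],
    [0,[8.1,0,-4.9],0],
    [0,[8.3,0,-4.6],0],
    [0,[8.5,0,-4.2],0],
    [0,[8.7,0,-3.9],0],
    [0,[8.8,0,-3.5],0]
  ]
}}

```text
time_s: 9.5
tool_pos: [0.6108, -0.0339, 0.3129]
orientation: [3.138, 0.105, 0.0]
contact_force: [-14.9, -0.2, 27.2]
finger_gap: 0.0093
```

Emit:
{"fn": "carry_out", "kwargs": {
  "plan": [
    [0,[9.0,0,-3.1],0],
    [0,[9.1,0,-2.8],0],
    [0,[9.2,0,-2.4],0],
    [0,[9.3,0,-2.0],0],
    [0,[9.4,0,-1.7],0],
    [0,[9.5,0,-1.3],0],
    [0,[9.5,0,-0.9],0],
    [0,[0,0,0],0]
  ]
}}

```text
time_s: 10.3
tool_pos: [0.6779, -0.0292, 0.3274]
orientation: [3.139, 0.105, 0.008]
contact_force: [1.6, 5.4, 20.0]
finger_gap: 0.0092
```

```bash
python3 - <<'E'
from h import *
from plant import read_camera
c=read_camera('scene')['color'][:,:,::-1]; cv2.imwrite('pics/scene6.png',cv2.resize(c[20:270,160:380],None,fx=2.4,fy=2.4,interpolation=cv2.INTER_CUBIC))
s,M=st()
p=(.59877,.0107,.06678)
d=s['tool_pos']-B(p,(.1,0,.0785)); bx=d@[np.cos(p[2]),np.sin(p[2]),0]; print('ang',np.arctan2(d[2]-.007,-bx))
E
```

```text
t 10.35 pos [ 0.6777 -0.0292  0.3274] xang 3.85 z [ 0.005 -0.    -1.   ] F [-0.94 13.7  18.24] gap 0.0092 q [-0.16  0.56  0.64  1.65  0.    1.34]
ang 1.4724403636866448
```

View pics/scene6.png

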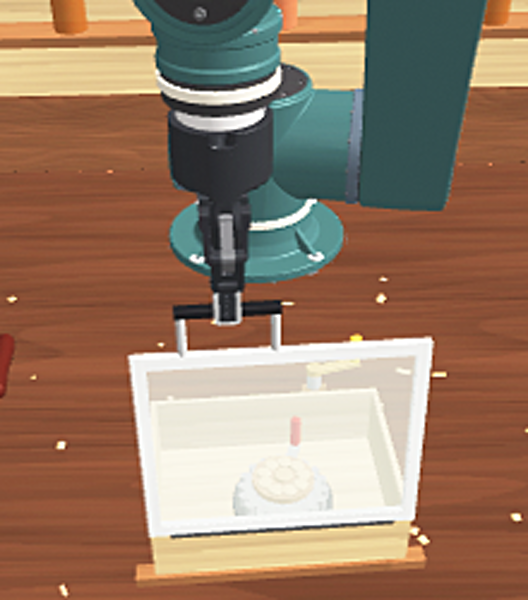

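The cover is up at about 1.47 rad. I'll release it, rise, back off and look.

Emit:
{"fn": "carry_out", "kwargs": {
  "plan": [
    [40,[0,0,0],0],
    [40,[0,0,0],0],
    [40,[0,0,0],0],
    [40,[0,0,-20],0],
    [40,[0,0,-30],0],
    [40,[-30,20,-20],0],
    [40,[-40,30,0],0],
    [40,[-40,40,0],0],
    [40,[-40,40,0],0],
    [40,[-40,40,0],0]
  ]
}}

```text
time_s: 11.35
tool_pos: [0.5098, -0.1978, 0.3944]
orientation: [3.14, 0.105, -0.0]
contact_force: [1.0, -0.7, -0.4]
finger_gap: 0.0403
```

Emit:
{"fn": "carry_out", "kwargs": {
  "plan": [
    [40,[-20,45,20],0],
    [40,[-10,45,30],0],
    [40,[0,0,0],0]
  ]
}}

```text
time_s: 11.65
tool_pos: [0.4873, -0.2854, 0.3448]
orientation: [-3.138, -0.098, 0.007]
contact_force: [-0.6, 0.3, -0.7]
finger_gap: 0.04
```

```bash
python3 - <<'E'
from h import *
from plant import read_camera
c=read_camera('scene')['color'][:,:,::-1]; cv2.imwrite('pics/scene7raw.png',c); cv2.imwrite('pics/scene7.png',cv2.resize(c[135:265,210:345],None,fx=4.5,fy=4.5,interpolation=cv2.INTER_CUBIC))
c=read_camera('top')['color'][:,:,::-1]; cv2.imwrite('pics/top7raw.png',c); cv2.imwrite('pics/top7.png',cv2.resize(c[130:230,190:300],None,fx=6,fy=6,interpolation=cv2.INTER_CUBIC))
s,M=st()
E
```

```text
t 11.75 pos [ 0.4887 -0.2823  0.3478] xang 3.72 z [-0.001  0.001 -1.   ] F [0.44 0.61 0.75] gap 0.0401 q [-0.67  0.33  0.32  1.56  0.    0.84]
```

View pics/scene7.png

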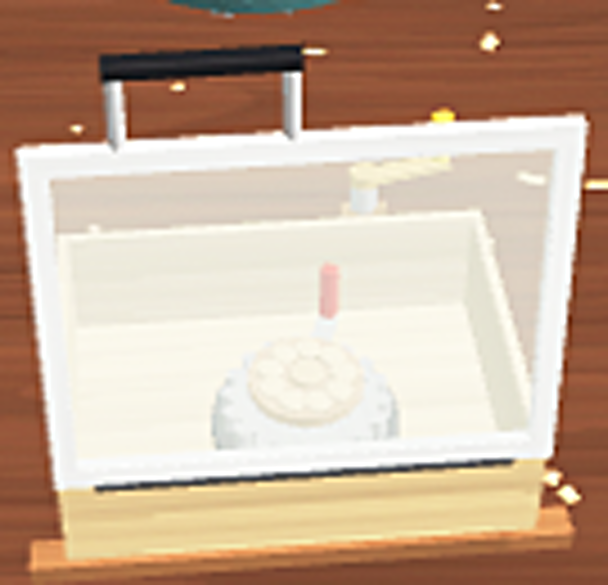

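View pics/top7.png

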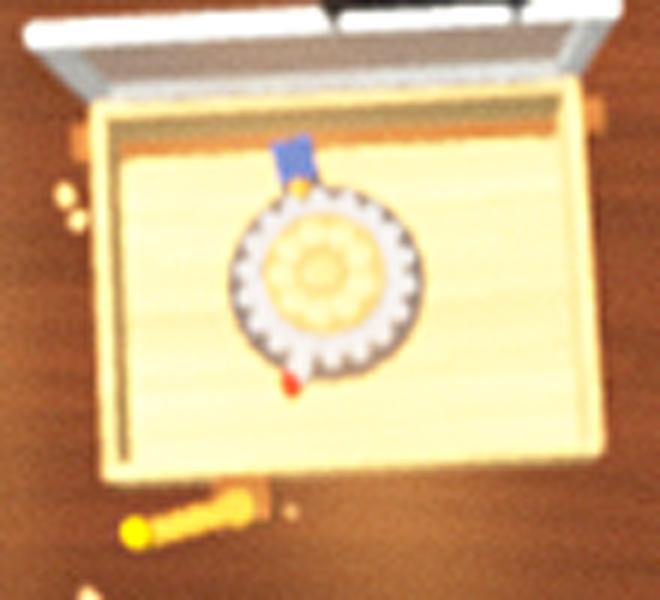

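```bash
python3 - <<'E'
from h import *
T=lambda x,y:np.array((190+(x+.5)/6-.5,130+(y+.5)/6-.5))
S=lambda x,y:np.array((210+(x+.5)/4.5-.5,135+(y+.5)/4.5-.5))
for n,u,z in(('top',T(323,270),.055),('scene',S(307,379),.055),('top',T(289,379),.078),('scene',S(330,267),.078),('scene',S(329,316),.042),('top',T(299,188),.04),('top',T(137,533),.1285)):
    print(n,z,rayz(n,u,z).round(4))
print('post tri',tri(S(330,267),T(289,379)),'ros tri',tri(S(307,379),T(323,270)))
def ang(p):
    ax,ay,b=p; return np.array([ax+.065*np.cos(b),ay+.065*np.sin(b)])
def f(p):
    A=p[:2];P=ang(p)
    return np.concatenate([proj('top',[*A,.055])-T(323,270),proj('scene',[*A,.055])-S(307,379),proj('top',[*P,.078])-T(289,379),proj('scene',[*P,.078])-S(330,267)])
r=least_squares(f,[.605,.023,2.9]);print(r.x,np.degrees(r.x[2]),r.fun.round(2),ang(r.x))
E
```

```text
top 0.055 [0.6058 0.0243 0.055 ]
scene 0.055 [0.6128 0.0221 0.055 ]
top 0.078 [0.5437 0.04   0.078 ]
scene 0.078 [0.542 0.038 0.078]
scene 0.042 [0.5459 0.0379 0.042 ]
top 0.04 [0.6538 0.039  0.04  ]
top 0.1285 [0.4599 0.1108 0.1285]
post tri [0.54354622 0.03889945 0.07943518] ros tri [0.60683316 0.02342533 0.04906608]
[0.60759058 0.02323246 2.90359914] 166.36397617753715 [ 0.33 -0.53  0.38 -1.44  0.46 -0.21  0.25  0.6 ] [0.54442274 0.03855641]
```

Emit:
{"fn": "carry_out", "kwargs": {
  "plan": [
    [26,[8.4,-35.2,13],0],
    [26,[8.4,-35.2,13],0],
    [26,[8.4,-35.2,13],0],
    [26,[8.4,-35.2,13],0],
    [26,[8.4,-35.2,13],0],
    [26,[8.4,-35.2,13],0],
    [26,[8.4,-35.2,13],0],
    [26,[8.4,-35.2,13],0],
    [26,[8.4,-35.2,13],0],
    [26,[0,0,0],-8]
  ]
}}

```text
time_s: 12.75
tool_pos: [0.5432, 0.0441, 0.2307]
orientation: [-3.123, -0.329, 0.002]
contact_force: [-0.3, -0.7, 0.4]
finger_gap: 0.026
```

Emit:
{"fn": "carry_out", "kwargs": {
  "plan": [
    [26,[0,0,0],-8],
    [26,[0,0,0],-8],
    [26,[0,0,0],-8],
    [26,[0,0,0],-8],
    [26,[0,0,0],-8],
    [26,[0,0,0],-8],
    [26,[0,0,0],-8],
    [26,[0,0,0],-8.5],
    [26,[0,0,0],0]
  ]
}}

```text
time_s: 13.65
tool_pos: [0.5437, 0.0405, 0.2322]
orientation: [2.466, 1.946, 0.001]
contact_force: [0.4, -0.7, 0.3]
finger_gap: 0.0259
```

```bash
python3 - <<'E'
from h import *
s,M=st()
print(shift(M,np.array([.5435,.039,.11])-s['tool_pos']))
E
```

```text
t 13.65 pos [0.5437 0.0405 0.2322] xang 76.56 z [ 0.001  0.    -1.   ] F [ 0.38 -0.7   0.3 ] gap 0.0259 q [-0.08  0.3  -0.04  1.23  0.    0.16]
[-1.500e+00  1.000e-01  1.222e+02]
```

Emit:
{"fn": "carry_out", "kwargs": {
  "plan": [
    [26,[-1.5,0,30],0],
    [26,[0,0,30],0],
    [26,[0,0,30],0],
    [26,[0,0,30],0],
    [26,[0,0,8],0],
    [26,[0,0,0],0]
  ]
}}

```text
time_s: 14.25
tool_pos: [0.5429, 0.0384, 0.1032]
orientation: [-2.471, -1.938, 0.001]
contact_force: [0.2, -0.5, 1.4]
finger_gap: 0.0258
```

```bash
python3 - <<'E'
from h import *
from plant import read_camera
s,M=st()
c=read_camera('scene')['color'][:,:,::-1]; cv2.imwrite('pics/scene8.png',cv2.resize(c[130:250,220:340],None,fx=5,fy=5,interpolation=cv2.INTER_CUBIC))
print(shift(M,np.array([.5435,.039,.068])-s['tool_pos']))
E
```

```text
t 14.25 pos [0.5429 0.0384 0.1032] xang 76.22 z [-0.001  0.    -1.   ] F [ 0.23 -0.46  1.41] gap 0.0258 q [-0.08  0.38 -0.28  0.91  0.    0.16]
[ 0.7  0.5 35.2]
```

View pics/scene8.png

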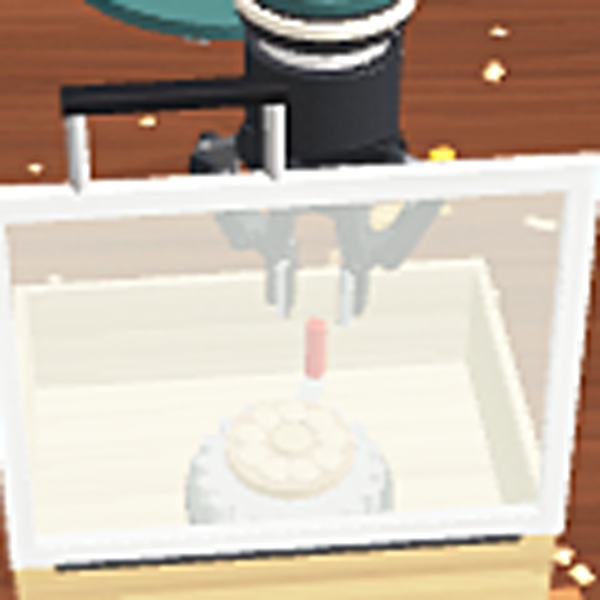

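The post (316,345) lies midway between the pads (283 and 348). I'll lower onto it.

Emit:
{"fn": "carry_out", "kwargs": {
  "plan": [
    [26,[0,0,10],0],
    [26,[0,0,10],0],
    [26,[0,0,10],0],
    [26,[0,0,5],0],
    [22,[0,0,0],0],
    [18,[0,0,0],0],
    [18,[0,0,0],0]
  ]
}}

```text
time_s: 15.0
tool_pos: [0.5434, 0.0378, 0.0686]
orientation: [2.47, 1.941, 0.001]
contact_force: [0.4, -0.3, 0.2]
finger_gap: 0.018
```

```bash
python3 - <<'E'
from h import *
s,M=st()
E
```

```text
t 15.0 pos [0.5434 0.0378 0.0686] xang 76.32 z [ 0.001 -0.    -1.   ] F [ 0.36 -0.26  0.25] gap 0.018 q [-0.08  0.41 -0.34  0.82  0.    0.16]
```

Emit:
{"fn": "carry_out", "kwargs": {
  "plan": [
    [18,[-2.3,0,0],-2],
    [18,[-2.3,0,0],-2],
    [18,[-2.3,0.1,0],-2],
    [18,[-2.3,0,0],-2],
    [18,[-2.3,0.1,0],-2],
    [18,[-2.3,0,0],-2],
    [18,[0,0,0],0]
  ]
}}

```text
time_s: 15.7
tool_pos: [0.5415, 0.0247, 0.0686]
orientation: [-2.252, -2.19, -0.002]
contact_force: [-0.1, 3.5, -0.2]
finger_gap: 0.0179
```

```bash
cat >> h.py <<'E'
AX=np.array([.6065,.0238])
def lev():
    s,M=st(); d=s['tool_pos'][:2]-AX
    f=M.T@s['contact_force']; 
    c=s['tool_pos'][:2]+(s['finger_gap']/2-.006)*M[:2,0]-AX
    print('TCP ang',(np.degrees(np.arctan2(d[1],d[0]))%360-166.4).round(2),'r',np.hypot(*d).round(4),'postang(if pushed)',(np.degrees(np.arctan2(c[1],c[0]))%360-166.4).round(2),'Ftool',f.round(2),'moment',s['moment'].round(2))
E
python3 -c "
from h import *
lev()"
```

```text
t 15.7 pos [0.5415 0.0247 0.0686] xang 88.42 z [ 0.001  0.001 -1.   ] F [-0.08  3.54 -0.19] gap 0.0179 q [-0.11  0.41 -0.35  0.82  0.   -0.08]
TCP ang 12.84 r 0.065 postang(if pushed) 10.23 Ftool [ 3.53 -0.18  0.2 ] moment [ 0.57 -0.03 -0.02]
```

Emit:
{"fn": "carry_out", "kwargs": {
  "plan": [
    [18,[-1.7,0,0],-1.5],
    [18,[-1.7,0,0],-1.5],
    [18,[-1.7,0.1,0],-1.5],
    [18,[-1.7,0,0],-1.5],
    [18,[0,0,0],0],
    [18,[0,0,0],0]
  ]
}}

```text
time_s: 16.3
tool_pos: [0.5416, 0.0175, 0.0686]
orientation: [2.136, 2.303, 0.001]
contact_force: [-1.7, 3.3, 3.1]
finger_gap: 0.0177
```

```bash
python3 -c "
from h import *
lev()"
```

```text
t 16.3 pos [0.5416 0.0175 0.0686] xang 94.31 z [ 0.  0. -1.] F [-1.72  3.33  3.11] gap 0.0177 q [-0.12  0.41 -0.35  0.81  0.   -0.19]
TCP ang 19.12 r 0.0652 postang(if pushed) 16.63 Ftool [ 3.45 -1.47 -3.11] moment [ 0.63  0.14 -0.06]
```

Emit:
{"fn": "carry_out", "kwargs": {
  "plan": [
    [18,[-1.1,0,0],-1],
    [18,[-1.1,0,0],-1],
    [18,[0,0,0],0],
    [18,[0,0,0],0]
  ]
}}

```text
time_s: 16.7
tool_pos: [0.5418, 0.0152, 0.0684]
orientation: [2.096, 2.34, 0.0]
contact_force: [0.2, 2.8, 2.8]
finger_gap: 0.0178
```

```bash
python3 -c "
from h import *
lev()"
```

```text
t 16.7 pos [0.5418 0.0152 0.0684] xang 96.31 z [ 0. -0. -1.] F [0.19 2.84 2.76] gap 0.0178 q [-0.12  0.41 -0.35  0.81  0.   -0.23]
TCP ang 21.15 r 0.0653 postang(if pushed) 18.6 Ftool [ 2.8   0.5  -2.76] moment [ 0.63  0.09 -0.02]
```

Emit:
{"fn": "carry_out", "kwargs": {
  "plan": [
    [18,[-1.1,0,0],-1],
    [18,[-1.1,0,0],-1],
    [18,[0,0,0],0],
    [18,[0,0,0],0]
  ]
}}

```text
time_s: 17.1
tool_pos: [0.542, 0.013, 0.0684]
orientation: [2.054, 2.377, 0.0]
contact_force: [-1.2, 4.1, 3.7]
finger_gap: 0.0182
```

```bash
python3 -c "
from h import *
lev()"
```

```text
t 17.1 pos [0.542  0.013  0.0684] xang 98.35 z [ 0.  0. -1.] F [-1.21  4.06  3.67] gap 0.0182 q [-0.13  0.41 -0.34  0.82  0.   -0.27]
TCP ang 23.11 r 0.0654 postang(if pushed) 20.41 Ftool [ 4.19 -0.6  -3.67] moment [ 0.98  0.01 -0.02]
```

Emit:
{"fn": "carry_out", "kwargs": {
  "plan": [
    [18,[-0.6,0,0],-0.5],
    [18,[0,0,0],0],
    [18,[0,0,0],0],
    [18,[0,0,0],0]
  ]
}}

```text
time_s: 17.5
tool_pos: [0.5421, 0.0127, 0.0684]
orientation: [-2.043, -2.386, -0.001]
contact_force: [0.1, 7.2, 4.5]
finger_gap: 0.018
```

```bash
python3 -c "
from h import *
lev()"
```

```text
t 17.5 pos [0.5421 0.0127 0.0684] xang 98.86 z [ 0.     0.001 -1.   ] F [0.12 7.2  4.47] gap 0.018 q [-0.13  0.41 -0.34  0.82  0.   -0.28]
TCP ang 23.38 r 0.0653 postang(if pushed) 20.77 Ftool [ 7.1   1.23 -4.46] moment [ 1.41  0.03 -0.  ]
```

Emit:
{"fn": "carry_out", "kwargs": {
  "plan": [
    [18,[-0.6,0,0],-0.5],
    [18,[0,0,0],0],
    [18,[0,0,0],0],
    [18,[0,0,0],0]
  ]
}}

```text
time_s: 17.9
tool_pos: [0.5422, 0.0124, 0.0684]
orientation: [-2.032, -2.395, -0.002]
contact_force: [0.5, 8.9, 5.6]
finger_gap: 0.0179
```

```bash
python3 -c "
from h import *
lev()"
```

```text
t 17.9 pos [0.5422 0.0124 0.0684] xang 99.37 z [ 0.     0.001 -1.   ] F [0.52 8.93 5.59] gap 0.0179 q [-0.13  0.41 -0.34  0.82  0.   -0.29]
TCP ang 23.63 r 0.0653 postang(if pushed) 21.04 Ftool [ 8.73  1.97 -5.58] moment [ 1.88 -0.04 -0.06]
```

Emit:
{"fn": "carry_out", "kwargs": {
  "plan": [
    [18,[-1.1,0,0],-1],
    [18,[0,0,0],0],
    [18,[0,0,0],0],
    [18,[0,0,0],0]
  ]
}}

```text
time_s: 18.3
tool_pos: [0.5424, 0.0119, 0.0683]
orientation: [-2.01, -2.412, -0.003]
contact_force: [1.4, 14.0, 4.5]
finger_gap: 0.018
```

```bash
python3 -c "
from h import *
lev()"
```

```text
t 18.3 pos [0.5424 0.0119 0.0683] xang 100.39 z [ 0.     0.003 -1.   ] F [ 1.35 14.03  4.49] gap 0.018 q [-0.13  0.41 -0.34  0.82  0.   -0.31]
TCP ang 24.13 r 0.0652 postang(if pushed) 21.5 Ftool [13.56  3.86 -4.45] moment [ 2.71 -0.02 -0.11]
```

Emit:
{"fn": "carry_out", "kwargs": {
  "plan": [
    [18,[-1.7,0,0],-1.5],
    [18,[-1.7,0.1,0],-1.5],
    [18,[-1.7,0,0],-1.5],
    [18,[-1.7,0,0],-1.5],
    [18,[-1.7,0.1,0],-1.5],
    [18,[-1.7,0,0],-1.5],
    [18,[-1.7,0,0],-1.5],
    [18,[-1.7,0.1,0],-1.5],
    [18,[0,0,0],0],
    [18,[0,0,0],0]
  ]
}}

```text
time_s: 19.3
tool_pos: [0.5462, -0.0024, 0.0682]
orientation: [1.75, 2.609, -0.001]
contact_force: [-0.5, 2.6, 1.9]
finger_gap: 0.018
```

```bash
python3 -c "
from h import *
lev()"
```

```text
t 19.3 pos [ 0.5462 -0.0024  0.0682] xang 112.31 z [-0. -0. -1.] F [-0.52  2.59  1.9 ] gap 0.018 q [-0.15  0.42 -0.33  0.82 -0.   -0.54]
TCP ang 37.09 r 0.0658 postang(if pushed) 34.47 Ftool [ 2.59  0.5  -1.9 ] moment [0.54 0.11 0.02]
```

Emit:
{"fn": "carry_out", "kwargs": {
  "plan": [
    [18,[-1.1,0,0],-1],
    [18,[-1.1,0,0],-1],
    [18,[0,0,0],0],
    [18,[0,0,0],0]
  ]
}}

```text
time_s: 19.7
tool_pos: [0.547, -0.0043, 0.0682]
orientation: [-1.703, -2.64, 0.0]
contact_force: [-0.7, 3.1, 1.8]
finger_gap: 0.0182
```

```bash
python3 -c "
from h import *
lev()"
```

```text
t 19.7 pos [ 0.547  -0.0043  0.0682] xang 114.33 z [-0. -0. -1.] F [-0.66  3.11  1.83] gap 0.0182 q [-0.16  0.42 -0.33  0.82 -0.   -0.58]
TCP ang 38.89 r 0.0658 postang(if pushed) 36.19 Ftool [ 3.11  0.68 -1.83] moment [ 0.71  0.03 -0.06]
```

Emit:
{"fn": "carry_out", "kwargs": {
  "plan": [
    [18,[-1.1,0,0],-1],
    [18,[-1.1,0.1,0],-1],
    [18,[0,0,0],0],
    [18,[0,0,0],0]
  ]
}}

```text
time_s: 20.1
tool_pos: [0.548, -0.0063, 0.0682]
orientation: [-1.657, -2.669, 0.0]
contact_force: [-0.6, 4.0, 1.8]
finger_gap: 0.0181
```

```bash
python3 -c "
from h import *
lev()"
```

```text
t 20.1 pos [ 0.548  -0.0063  0.0682] xang 116.32 z [-0. -0. -1.] F [-0.62  3.95  1.81] gap 0.0181 q [-0.16  0.42 -0.33  0.82 -0.   -0.62]
TCP ang 40.79 r 0.0658 postang(if pushed) 38.12 Ftool [ 3.82  1.2  -1.81] moment [ 0.72  0.13 -0.01]
```

Emit:
{"fn": "carry_out", "kwargs": {
  "plan": [
    [18,[-1.1,0,0],-1],
    [18,[-0.6,0,0],-0.5],
    [18,[0,0,0],0],
    [18,[0,0,0],0]
  ]
}}

```text
time_s: 20.5
tool_pos: [0.5488, -0.0078, 0.0683]
orientation: [1.623, 2.69, -0.0]
contact_force: [-1.4, 4.2, 1.6]
finger_gap: 0.0182
```

```bash
python3 -c "
from h import *
lev()"
```

```text
t 20.5 pos [ 0.5488 -0.0078  0.0683] xang 117.81 z [-0. -0. -1.] F [-1.4   4.22  1.6 ] gap 0.0182 q [-0.16  0.42 -0.33  0.82 -0.   -0.65]
TCP ang 42.3 r 0.0657 postang(if pushed) 39.59 Ftool [ 4.38  0.73 -1.6 ] moment [0.78 0.17 0.01]
```

Emit:
{"fn": "carry_out", "kwargs": {
  "plan": [
    [18,[-0.6,0,0],-0.5],
    [18,[0,0,0],0],
    [18,[0,0,0],0]
  ]
}}

```text
time_s: 20.8
tool_pos: [0.549, -0.008, 0.0682]
orientation: [-1.61, -2.697, -0.001]
contact_force: [-1.5, 6.3, 1.4]
finger_gap: 0.0179
```

```bash
python3 -c "
from h import *
lev()"
```

```text
t 20.8 pos [ 0.549  -0.008   0.0682] xang 118.34 z [-0.     0.001 -1.   ] F [-1.49  6.31  1.37] gap 0.0179 q [-0.16  0.42 -0.33  0.82  0.   -0.66]
TCP ang 42.56 r 0.0657 postang(if pushed) 39.99 Ftool [ 6.26  1.68 -1.37] moment [1.19 0.29 0.06]
```

Emit:
{"fn": "carry_out", "kwargs": {
  "plan": [
    [18,[-0.6,0,0],-0.5],
    [18,[0,0,0],0],
    [18,[0,0,0],0]
  ]
}}

```text
time_s: 21.1
tool_pos: [0.5491, -0.0083, 0.0682]
orientation: [-1.598, -2.704, -0.001]
contact_force: [-1.9, 7.4, 2.3]
finger_gap: 0.0183
```

```bash
python3 -c "
from h import *
lev()"
```

```text
t 21.1 pos [ 0.5491 -0.0083  0.0682] xang 118.85 z [-0.     0.001 -1.   ] F [-1.94  7.41  2.35] gap 0.0183 q [-0.16  0.42 -0.33  0.82  0.   -0.67]
TCP ang 42.85 r 0.0657 postang(if pushed) 40.1 Ftool [ 7.43  1.87 -2.34] moment [1.59 0.37 0.  ]
```

Emit:
{"fn": "carry_out", "kwargs": {
  "plan": [
    [18,[-1.7,0.1,0],-1.5],
    [18,[-1.7,0.1,0],-1.5],
    [18,[-1.7,0,0],-1.5],
    [18,[-1.7,0.1,0],-1.5],
    [18,[-1.7,0.1,0],-1.5],
    [18,[-1.7,0,0],-1.5],
    [18,[-1.7,0.1,0],-1.5],
    [18,[-1.7,0,0],-1.5],
    [18,[0,0,0],0],
    [18,[0,0,0],0]
  ]
}}

```text
time_s: 22.1
tool_pos: [0.5571, -0.0198, 0.0682]
orientation: [-1.307, -2.856, 0.0]
contact_force: [-3.8, 4.2, 2.8]
finger_gap: 0.0178
```

```bash
python3 -c "
from h import *
lev()"
```

```text
t 22.1 pos [ 0.5571 -0.0198  0.0682] xang 130.83 z [-0.001 -0.    -1.   ] F [-3.84  4.21  2.75] gap 0.0178 q [-0.18  0.43 -0.3   0.83 -0.   -0.89]
TCP ang 55.03 r 0.0658 postang(if pushed) 52.52 Ftool [ 5.69 -0.16 -2.75] moment [0.84 0.5  0.01]
```

Emit:
{"fn": "carry_out", "kwargs": {
  "plan": [
    [18,[-1.1,0,0],-1],
    [18,[-1.1,0.1,0],-1],
    [18,[0,0,0],0],
    [18,[0,0,0],0]
  ]
}}

```text
time_s: 22.5
tool_pos: [0.5586, -0.0213, 0.0682]
orientation: [-1.257, -2.879, 0.001]
contact_force: [-3.0, 4.1, 2.2]
finger_gap: 0.0178
```

```bash
python3 -c "
from h import *
lev()"
```

```text
t 22.5 pos [ 0.5586 -0.0213  0.0682] xang 132.84 z [-0.001 -0.    -1.   ] F [-3.03  4.15  2.2 ] gap 0.0178 q [-0.18  0.44 -0.3   0.84 -0.   -0.93]
TCP ang 56.9 r 0.0658 postang(if pushed) 54.36 Ftool [ 5.1  0.6 -2.2] moment [ 0.75  0.63 -0.07]
```

Emit:
{"fn": "carry_out", "kwargs": {
  "plan": [
    [18,[-1.1,0,0],-1],
    [18,[-1.1,0.1,0],-1],
    [18,[0,0,0],0],
    [18,[0,0,0],0]
  ]
}}

```text
time_s: 22.9
tool_pos: [0.5602, -0.023, 0.0682]
orientation: [-1.207, -2.9, 0.001]
contact_force: [-3.5, 2.7, 2.9]
finger_gap: 0.0179
```

```bash
python3 -c "
from h import *
lev()"
```

```text
t 22.9 pos [ 0.5602 -0.023   0.0682] xang 134.82 z [-0.001 -0.    -1.   ] F [-3.48  2.69  2.94] gap 0.0179 q [-0.19  0.44 -0.3   0.84 -0.   -0.97]
TCP ang 58.93 r 0.0658 postang(if pushed) 56.38 Ftool [ 4.36 -0.58 -2.94] moment [0.5 0.7 0. ]
```

Emit:
{"fn": "carry_out", "kwargs": {
  "plan": [
    [18,[-1.1,0,0],-1],
    [18,[0,0,0],0],
    [18,[0,0,0],0]
  ]
}}

```text
time_s: 23.2
tool_pos: [0.5611, -0.0237, 0.0682]
orientation: [-1.181, -2.911, 0.001]
contact_force: [-5.2, 2.3, 2.7]
finger_gap: 0.0182
```

```bash
python3 -c "
from h import *
lev()"
```

```text
t 23.2 pos [ 0.5611 -0.0237  0.0682] xang 135.83 z [-0.001 -0.    -1.   ] F [-5.17  2.32  2.68] gap 0.0182 q [-0.19  0.44 -0.29  0.84 -0.   -0.99]
TCP ang 59.9 r 0.0658 postang(if pushed) 57.19 Ftool [ 5.32 -1.94 -2.68] moment [ 0.47  0.84 -0.02]
```

Emit:
{"fn": "carry_out", "kwargs": {
  "plan": [
    [18,[-0.6,0,0],-0.5],
    [18,[0,0,0],0],
    [18,[0,0,0],0]
  ]
}}

```text
time_s: 23.5
tool_pos: [0.5615, -0.0241, 0.0682]
orientation: [-1.168, -2.916, 0.0]
contact_force: [-5.1, 2.7, 3.4]
finger_gap: 0.0183
```

```bash
python3 -c "
from h import *
lev()"
```

```text
t 23.5 pos [ 0.5615 -0.0241  0.0682] xang 136.33 z [-0.001 -0.    -1.   ] F [-5.08  2.71  3.45] gap 0.0183 q [-0.19  0.44 -0.29  0.84 -0.   -1.  ]
TCP ang 60.4 r 0.0658 postang(if pushed) 57.64 Ftool [ 5.55 -1.55 -3.45] moment [ 0.61  0.92 -0.03]
```

Emit:
{"fn": "carry_out", "kwargs": {
  "plan": [
    [18,[-0.6,0,0],-0.5],
    [18,[0,0,0],0],
    [18,[0,0,0],0]
  ]
}}

```text
time_s: 23.8
tool_pos: [0.562, -0.0246, 0.0682]
orientation: [-1.156, -2.921, 0.001]
contact_force: [-4.5, 2.3, 3.5]
finger_gap: 0.0179
```

```bash
python3 -c "
from h import *
lev()"
```

```text
t 23.8 pos [ 0.562  -0.0246  0.0682] xang 136.82 z [-0. -0. -1.] F [-4.53  2.31  3.46] gap 0.0179 q [-0.19  0.44 -0.29  0.84 -0.   -1.01]
TCP ang 61.04 r 0.0657 postang(if pushed) 58.45 Ftool [ 4.89 -1.42 -3.46] moment [0.4  0.86 0.02]
```

Emit:
{"fn": "carry_out", "kwargs": {
  "plan": [
    [18,[-0.6,0,0],-0.5],
    [18,[0,0,0],0],
    [18,[0,0,0],0]
  ]
}}

```text
time_s: 24.1
tool_pos: [0.5625, -0.025, 0.0682]
orientation: [-1.143, -2.926, 0.001]
contact_force: [-4.8, 1.4, 2.3]
finger_gap: 0.0179
```

```bash
python3 -c "
from h import *
lev()"
```

```text
t 24.1 pos [ 0.5625 -0.025   0.0682] xang 137.32 z [-0. -0. -1.] F [-4.85  1.37  2.28] gap 0.0179 q [-0.19  0.44 -0.29  0.84 -0.   -1.01]
TCP ang 61.57 r 0.0657 postang(if pushed) 58.99 Ftool [ 4.49 -2.28 -2.28] moment [ 0.22  0.99 -0.02]
```

Emit:
{"fn": "carry_out", "kwargs": {
  "plan": [
    [18,[-0.6,0,0],-0.5],
    [18,[0,0,0],0],
    [18,[0,0,0],0]
  ]
}}

```text
time_s: 24.4
tool_pos: [0.5627, -0.0252, 0.0682]
orientation: [-1.13, -2.931, 0.0]
contact_force: [-5.7, 2.6, 4.4]
finger_gap: 0.018
```

```bash
python3 -c "
from h import *
lev()"
```

```text
t 24.4 pos [ 0.5627 -0.0252  0.0682] xang 137.83 z [-0.001  0.    -1.   ] F [-5.73  2.55  4.36] gap 0.018 q [-0.19  0.44 -0.29  0.84  0.   -1.02]
TCP ang 61.82 r 0.0657 postang(if pushed) 59.23 Ftool [ 5.96 -1.95 -4.35] moment [0.53 1.19 0.05]
```

Emit:
{"fn": "carry_out", "kwargs": {
  "plan": [
    [18,[-0.5,0,0],-0.5],
    [18,[0,0,0],0],
    [18,[0,0,0],0]
  ]
}}

```text
time_s: 24.7
tool_pos: [0.5629, -0.0253, 0.0682]
orientation: [-1.117, -2.935, -0.0]
contact_force: [-6.7, 4.1, 4.3]
finger_gap: 0.0179
```

```bash
python3 -c "
from h import *
lev()"
```

```text
t 24.7 pos [ 0.5629 -0.0253  0.0682] xang 138.33 z [-0.001  0.001 -1.   ] F [-6.68  4.07  4.31] gap 0.0179 q [-0.19  0.44 -0.29  0.84  0.   -1.03]
TCP ang 61.99 r 0.0657 postang(if pushed) 59.42 Ftool [ 7.7 -1.4 -4.3] moment [ 0.75  1.36 -0.04]
```

Emit:
{"fn": "carry_out", "kwargs": {
  "plan": [
    [18,[0,0,0],0],
    [18,[0,0,0],0],
    [18,[0,0,0],0],
    [18,[0,0,0],0],
    [18,[0,0,0],0]
  ]
}}

```text
time_s: 25.2
tool_pos: [0.5629, -0.0253, 0.0682]
orientation: [-1.117, -2.935, -0.0]
contact_force: [-6.2, 3.9, 5.3]
finger_gap: 0.0181
```

```bash
python3 -c "
from h import *
lev()
from plant import read_camera
c=read_camera('scene')['color'][:,:,::-1]; cv2.imwrite('pics/scene9.png',cv2.resize(c[120:270,200:360],None,fx=4,fy=4,interpolation=cv2.INTER_CUBIC))
c=read_camera('top')['color'][:,:,::-1]; cv2.imwrite('pics/top9.png',cv2.resize(c,(800,600)))
lev()"
```

```text
t 25.2 pos [ 0.5629 -0.0253  0.0682] xang 138.33 z [-0.001  0.001 -1.   ] F [-6.24  3.89  5.27] gap 0.0181 q [-0.19  0.44 -0.29  0.84  0.   -1.03]
TCP ang 62.01 r 0.0657 postang(if pushed) 59.33 Ftool [ 7.25 -1.25 -5.27] moment [ 0.8   1.41 -0.02]
t 25.3 pos [ 0.5629 -0.0253  0.0682] xang 138.33 z [-0.001  0.001 -1.   ] F [-7.28  3.79  4.77] gap 0.018 q [-0.19  0.44 -0.29  0.84  0.   -1.03]
TCP ang 61.99 r 0.0657 postang(if pushed) 59.36 Ftool [ 7.96 -2.01 -4.76] moment [0.82 1.38 0.  ]
```

View pics/scene9.png

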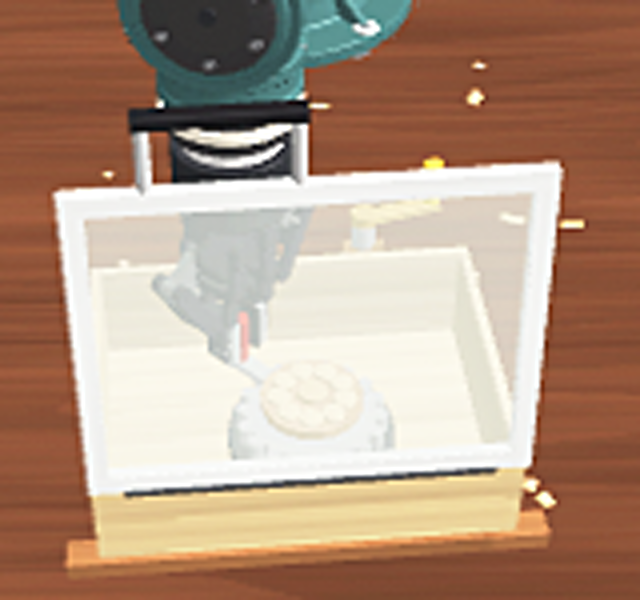

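View pics/top9.png

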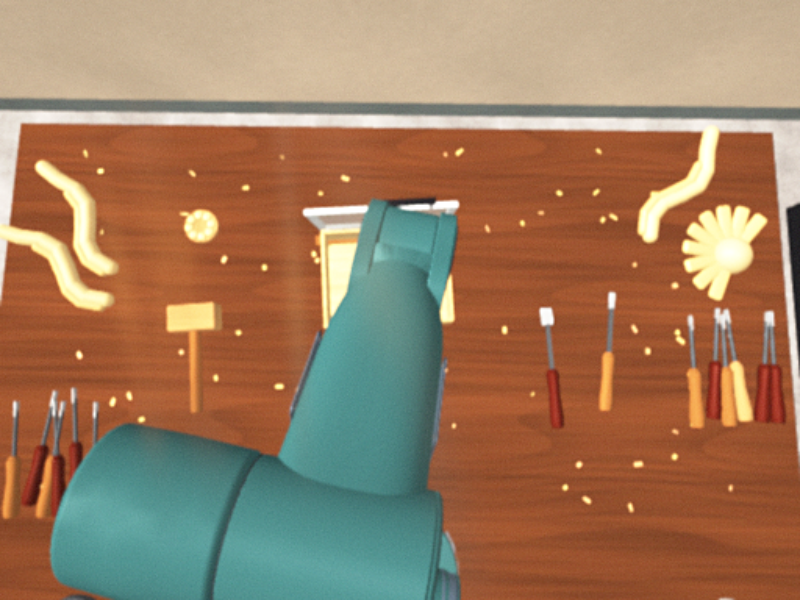

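In the scene view the post (243,335) is held between the pads, the cover stands open, and the latch (peg at (433,163)) is aside. In the top view the tools, mallet and rosette are where they started. The force is steady, so I'm handing in.

```bash
python3 -c "
from plant import ticket
print(ticket.hand_in())
from h import *
lev()"
```

```text
the job is handed in; nothing more can be done
None
the job is handed in; nothing more can be done
```

The job is done and handed in at about 25 s of the 72 s limit. No verdict was reported.

- **Latch:** I swung the brass latch aside to about 1.8 rad, its stop. The last picture still shows it clear of the cover.
- **Cover:** I raised the cover by its handle to about 1.47 rad and released it. It stayed standing open.
- **Lever:** I pushed the red post counter-clockwise with the pads loosely around it, feeling the force jump at each click. The jumps came at about 20.3, 39.6 and 59 degrees by the camera-fitted axis. I stopped partway up the third jump, well short of a fourth.
- **Last checks:** The lever read about 59.4 degrees, with a steady push of 7 to 8 N over 0.6 s, inside the 2 to 10 N holding range. The final pictures show the tools, mallet and rosette where they started.

**Small disagreements:**
- The measured angle is about 0.6 degrees below the nominal 60, which is within my error in locating the lever's axis. I trusted the force jump over the angle.
- The wrist also showed an unexplained vertical force of about 5 N during the hold.
- The finger gap read 9.3 mm while gripping the 12 mm handle bar. The pictures showed the grip was sound.

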